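# Turn the pin dispenser's cover to the blue pins

## Task

On the right half of the table is a round pin dispenser with a clear turning cover. Turn the cover by its black bar grip until the black-framed opening stands squarely over the compartment with the blue pins, then let go of it.

Things in the scene. Friction and masses are not known exactly. Their poses are not given: they have to be found in the camera images.
- cover_handle (a point): centre of the black bar grip on the clear cover, on its vertical turning axis, 62 mm above the table. The bar is 12 wide, 58 long, 31 mm high (top at 73 mm), standing on a black disc whose top is at 42 mm: keep fingers above 43 mm. Site x lies along the bar, the opening on the -x side, where its rounded nose and white line point; pinch along y. The cover stays where left; friction about 0.04 N m
- cover_opening (a point): centre of the black-framed opening in the clear cover (38 mm long radially, 24 degrees wide), 58 mm out from the turning axis, 38 mm above the table; it goes round with the cover. The dispenser below (168 mm diameter) is screwed to the table
- cover (a joint): angle of the cover in rad, growing counterclockwise seen from above; 0 with the opening over the empty front compartment, on the robot's side; stops at -1.3 and 1.3. Twelve compartments lie 30 degrees apart; the two to either side of the front one (joint -1.05, -0.52, 0.52 and 1.05) hold blue, red, yellow and green pins, in an order that changes
- blue_pins (a point): centre of the heap of bright blue round-headed pins in its compartment under the clear cover, 58 mm out from the cover's turning axis and 18 mm above the table; the heap is 27 mm across. Heaps of red, yellow and green pins lie in the other three filled compartments

How it is judged:
By the outcome, as a careful person would: the job done as asked, in the order asked, and still so for the second after the job is handed in, with the robot touching nothing.
It also fails if it takes over 35 s, if anything falls off the work surface, if the arm or the gripper's body presses on something with over 40 N, if the wrist force passes 120 N, or if a joint passes its speed limit or range.

## Robot

A 6-joint arm with a two-finger parallel gripper is mounted at the origin on the work surface; the furniture and walls round the work are solid. World frame = base frame: x ahead of the robot, y to its left, z up, the work surface at z = 0. Lengths are in mm, angles in rad, forces in N, time in s.
With the tool pointing down it reaches from about 350 to 975 mm from the base axis. Payload 7.1 kg.
Tool frame: the origin (TCP) lies midway between the tips of the shut fingers; the grasp point (between the pads) lies pinch_z behind it (pinch_z is the distance from the TCP to the grasp point, in mm); z points along the fingers, y is the line along which they close (so a half turn about z gives the same grasp; the last joint's range is limited). The gripper opens to 88 mm and grips with 3 to 60 N. Pads are 20 mm wide; open, the fingers measure 115 mm over their backs; the gripper's body (75 mm by 178 mm) begins 61 mm behind the grasp point.
Start: joints at [1.247, 0.423, 1.63, -0, 1.089, -0.019], TCP at [187.532, 596.185, 222.675] pointing down, gripper open.
Joint ranges: [-3, 3], [-0.9, 2.11], [0.09, 2.58], [-1.31, 4.45], [0.11, 2.69], [-2.54, 2.54]. Speed limits (rad/s): [2.39, 2.39, 3.01, 3.14, 3.14, 3.14].

## Interface

Orientations are given as a rotation vector (axis times angle).
In Python, from workcell import get_obs, get_image, close_job, pinch_z gives the robot as it stands.
- The arm moves only by the tool jog_arm, never from a script. Its argument "commands" is a list of rows, each a list of 3 entries, a list of its own where there are three numbers: the gripper command: -1 is shut, 1 is fully open, values between are in proportion, then the shift along the tool's x, y, z as a fraction of full scale, then the turn, a rotation vector about the tool's x, y, z as a fraction of full scale. In form: [[gripper, [tx, ty, tz], [rx, ry, rz]], ...]. A call has 1 to 10 rows; each row shifts and turns the commanded pose from where the row before left it, along the tool's axes as they then stand; what a row does not reach is not made up. Full scale, the value 1, is 0.1 m for a shift and 45 degrees for a turn. A row lasts 1/10 s, in which the tool goes at most 50 mm and 8.59 degrees, less where a joint would pass 70% of its speed; a pose out of reach is approached as far as the arm can. A call with a number of a shift or a turn outside -1 to 1 is refused whole. A call with a gripper value outside its range is refused whole. The fingers move at their own pace and stop on an object; the grip force is fixed at half the most. Time passes only in rows, so rows that do not move let the fingers close. It gives the time, the measured TCP pose, the force, the opening and the grip force at its end, in the units of the state.
- get_obs(): the state, without advancing time (a new reading comes with each control period).
- get_image(name): name is "scene" or "top" or "wrist"; returns a dict with "image" (400x640x3 uint8, blue, green, red), "z_map" (400x640 float32, mm along the optical axis (not along the pixel's ray), 0 where there is no reading), "intrinsics" (3x3 intrinsics, pixels), "k1" (the pictures are not rectified: a ray, as slopes to the right and down, at radius r is drawn at 1 + k1 r^2 times it, then the intrinsics apply), "eye" and "orientation" of the camera in the world; the wrist camera has in their place "mount" (4x4, takes a point from camera to tool coordinates, whose origin is the TCP and whose axes are the flange's). Camera axes: x right, y down, z forward; pixel columns grow to the right and rows downward; lengths in mm; the calibration is good to about 2 mm. A picture is of the moment at which its call begins: read the wrist's pose just before it.
- close_job(): hands the job in; it is judged then, once.
The state is a dict: "t": time; "qpos": joint angles; "qvel": joint speeds; "joint_torque": joint torques, N m; "ee_pos": TCP position; "orientation": TCP orientation; "ft_force": force on the tool from outside, world axes, zero at the start; "moment": the same for the moment, N m; "width": finger opening in mm; "grasp_force": force on a finger pad.
Only numpy, scipy, OpenCV 4.12 (cv2) and the standard library are available. Lean on these libraries where they do the work, as an engineer would, in place of code of your own. Each camera call takes 0.05 s, during which the arm holds its last target. There are 200 camera calls.

## Working session

There is one attempt and no reset: what is moved stays moved. The work goes in short steps, Python scripts to look and compute and a tool call to move; the robot and the scene stay as the last step left them, time stands still between calls to the robot, and variables do not carry over. Pictures are saved under pics/ and viewed, at most 10 in all, crops included, and the job is handed in when it is done.

Besides the shell and the picture viewer there is one more tool, called after "Request:" in YAML: its name, and indented under it one key for each argument. jog_arm: Moves the arm, as the interface text tells. Its arguments: {"type":"object","properties":{"commands":{"type":"array","items":{"type":"array"}}},"required":["commands"]}

```bash
mkdir -p pics; cat > h.py <<'E'
import numpy as np, cv2
from scipy.spatial.transform import Rotation as R
from workcell import get_obs, get_image, close_job, pinch_z
def pose(im, obs=None):
    if "mount" in im:
        M=np.array(im["mount"]); Rt=R.from_rotvec(obs["orientation"]).as_matrix()
        return Rt@M[:3,:3], Rt@M[:3,3]+np.array(obs["ee_pos"])
    o=np.array(im["orientation"]); 
    return (o if o.shape==(3,3) else R.from_rotvec(o).as_matrix()), np.array(im["eye"])
def cast(im, uv, z, obs=None):
    A,e=pose(im,obs); K=np.array(im["intrinsics"]); k=float(im["k1"])
    uv=np.atleast_2d(uv).astype(float)
    s=cv2.undistortPoints(uv.reshape(-1,1,2),K,np.array([k,0,0,0.]))[:,0]
    d=np.c_[s,np.ones(len(s))]@A.T
    return e+d*((z-e[2])/d[:,2])[:,None]
E
python3 - <<'E'
from h import *
o=get_obs(); print(pinch_z,o)
for n in("top","scene"):
    im=get_image(n); cv2.imwrite(f"pics/{n}0.png",im["image"]); print(n,im["intrinsics"],im["k1"],im["eye"],im["orientation"])
E
```

```text
18.700000000000003 {'t': 0.0, 'qpos': array([ 1.24702353e+00,  4.23796651e-01,  1.63065591e+00,  4.05576914e-06,
        1.08858897e+00, -1.90204173e-02]), 'qvel': array([ 0.00093527,  0.00067356, -0.00025397, -0.00106813,  0.00081269,
        0.00052442]), 'joint_torque': array([ 1.58884999e-03, -5.44622469e+01, -2.73659241e+01,  6.44513383e-02,
        2.28222547e-02, -1.07462909e-04]), 'ee_pos': array([187.35302979, 595.70096305, 221.942676  ]), 'orientation': array([-4.76818353e-01, -3.10494264e+00,  2.24140078e-03]), 'ft_force': array([0.01460938, 0.72131242, 0.79901954]), 'moment': array([ 0.01930971, -0.04568017, -0.05592861]), 'grasp_force': 0.0, 'width': 87.73929825265836}
top [[444.60537186   0.         321.01800234]
 [  0.         444.60537186 198.82292845]
 [  0.           0.           1.        ]] -0.12821323150348096 [ 280.17553805 -224.14099671  907.38143615] [-2.1323409   2.15338309 -0.14750221]
scene [[488.81851981   0.         324.63423011]
 [  0.         488.81851981 195.150161  ]
 [  0.           0.           1.        ]] -0.1533553100162807 [  48.43897578 -687.85007829  674.33344122] [-2.27764202  0.71266492 -0.29918532]
```

View pics/top0.png

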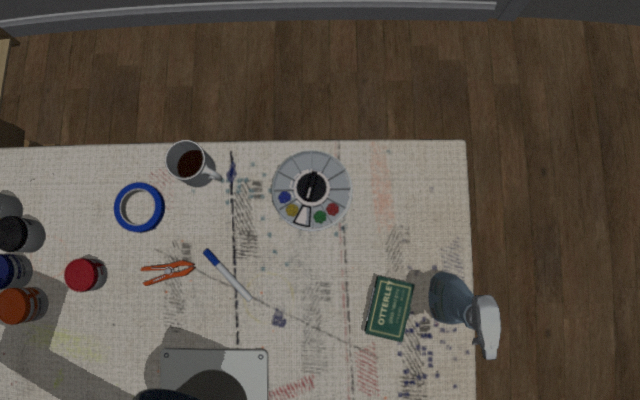

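The dispenser is centred at about (311,190), with blue pins at (285,197), yellow at (292,210), green at (320,216), red at (333,209), and the framed opening near (303,215). Next I measure these.

```bash
python3 - <<'E'
from h import *
im=get_image("top"); I=im["image"]; hsv=cv2.cvtColor(I,cv2.COLOR_BGR2HSV)
c=I[140:240,260:360]; cv2.imwrite("pics/crop1.png",cv2.resize(c,(600,600),interpolation=cv2.INTER_CUBIC))
print("top",pose(im)[0].round(2).tolist())
box=np.zeros((400,640),np.uint8); cv2.circle(box,(311,190),38,255,-1)
def cen(m): 
    n,l,s,ce=cv2.connectedComponentsWithStats(m&box); i=1+np.argmax(s[1:,4]); return ce[i],s[i],(l==i)
H,S,V=cv2.split(hsv)
P={}
bk,s,l=cen(((V<60)).astype(np.uint8)*255); ax=cast(im,bk,45)[0]; print("black",bk,s,ax)
for n,a,b in(("blue",105,130),("yellow",18,32),("green",45,85),("red",170,180)):
    m=((H>=a)&(H<=b)&(S>110)).astype(np.uint8)*255
    u,s,_=cen(m); p=cast(im,u,18)[0]; d=p-ax; print(n,u,s[4],p,np.hypot(*d[:2]),np.degrees(np.arctan2(d[1],d[0])))
E
```

```text
top [[-0.01, -0.99, 0.14], [-1.0, 0.01, 0.01], [-0.01, -0.14, -0.99]]
black [311.29373997 186.72552167] [297 172  29  30 623] [ 430.19065992 -199.46779467   45.        ]
blue [284.05319149 196.93617021] 94 [ 414.5042213  -143.35530096   18.        ] 58.263850767648314 105.61851589851005
yellow [291.86538462 209.66346154] 104 [ 388.38117437 -159.21234173   18.        ] 58.03907797732434 136.08485878108402
green [319.42105263 216.43421053] 76 [ 374.11643754 -214.66780235   18.        ] 58.097836872531346 -164.83332961692494
red [332.60869565 208.76086957] 46 [ 389.38436675 -241.37548486   18.        ] 58.49280348336756 -134.23710998753214
```

View pics/crop1.png

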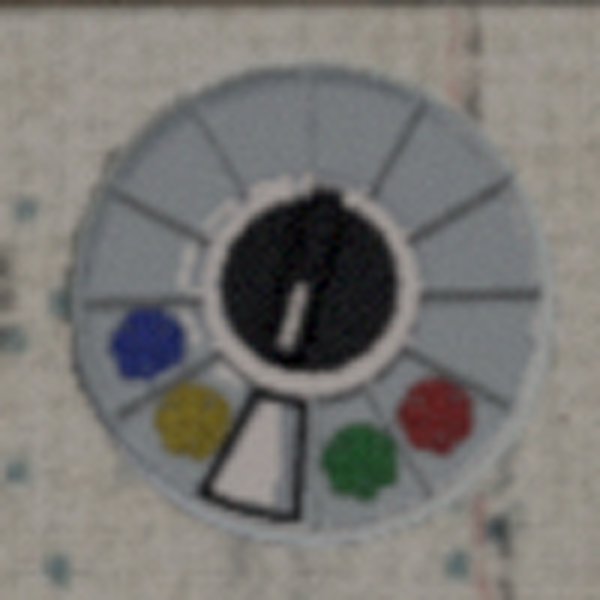

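Blue sits at 105.6° and front at about 165.6°, so the cover must turn clockwise to about -1.05. The tool x axis is already near the bar direction. I'm moving over now.

Request:
jog_arm:
  commands:
    - [1, [-0.5, 0, 0], [0, 0, 0]]
    - [1, [-0.5, 0, 0], [0, 0, 0]]
    - [1, [-0.5, 0, 0], [0, 0, 0]]
    - [1, [-0.2, -0.43, 0], [0, 0, 0]]
    - [1, [-0.2, -0.43, 0], [0, 0, 0]]
    - [1, [-0.2, -0.43, 0], [0, 0, 0]]
    - [1, [-0.2, -0.43, 0], [0, 0, 0]]
    - [1, [-0.2, -0.43, 0], [0, 0, 0]]
    - [1, [-0.2, -0.43, 0], [0, 0, 0]]
    - [1, [-0.2, -0.43, 0], [0, 0, 0]]

```text
t: 1.15
ee_pos: [373.6, 220.2, 222.6]
orientation: [0.476, 3.105, -0.0]
ft_force: [0.1, 0.1, 0.5]
width: 87.7
grasp_force: 0.0
```

Request:
jog_arm:
  commands:
    - [1, [-0.2, -0.43, 0], [0, 0, 0]]
    - [1, [-0.2, -0.43, 0], [0, 0, 0]]
    - [1, [-0.2, -0.43, 0], [0, 0, 0]]
    - [1, [-0.2, -0.43, 0], [0, 0, 0]]
    - [1, [-0.2, -0.43, 0], [0, 0, 0]]
    - [1, [-0.2, -0.43, 0], [0, 0, 0]]
    - [1, [-0.2, -0.43, 0], [0, 0, 0]]
    - [1, [0, 0, 0], [0, 0, 0]]
    - [1, [0, 0, 0], [0, 0, 0]]

```text
t: 2.05
ee_pos: [416.6, -107.9, 222.4]
orientation: [-0.482, -3.104, -0.001]
ft_force: [-0.8, 0.4, -0.3]
width: 87.9
grasp_force: 0.0
```

```bash
python3 - <<'E'
from h import *
o=get_obs(); im=get_image("wrist"); cv2.imwrite("pics/w1.png",im["image"]); print(o["t"],o["ee_pos"],o["qpos"],R.from_rotvec(o["orientation"]).as_matrix().round(3).tolist(),np.array(im["mount"]).round(2).tolist())
im=get_image("top")
ax=np.array([430.2,-199.5])
print([ (p,np.degrees(np.arctan2(*(cast(im,p,38)[0,:2]-ax)[::-1]))) for p in [(302.8,216.3)]])
E
```

```text
2.05 [ 416.64435496 -107.89469084  222.41433673] [-2.81225133e-01  1.33051302e-01  2.03972840e+00  2.98909899e-04
  9.69632947e-01 -1.54415036e+00] [[-0.953, 0.303, -0.001], [0.303, 0.953, 0.0], [0.001, 0.0, -1.0]] [[-0.0, -0.95, -0.3, 82.73], [1.0, 0.0, -0.0, 0.29], [0.0, -0.3, 0.95, -162.04], [0.0, 0.0, 0.0, 1.0]]
[((302.8, 216.3), np.float64(163.2846102156456))]
```

View pics/w1.png

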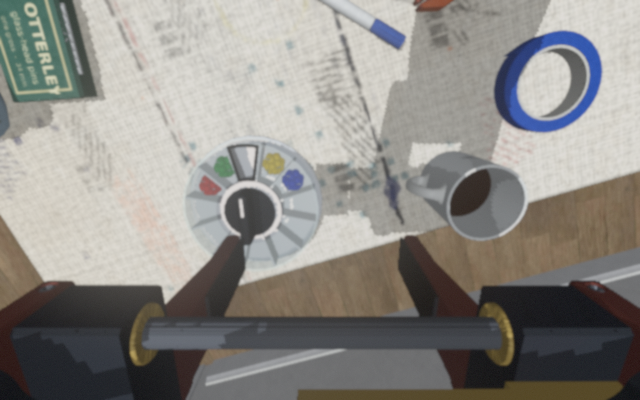

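The wrist view shows the dispenser at (252,205), the opening at (243,161), blue pins at (293,180) and the bar near (248,212). I'll centre above it, lower partway and measure again.

Request:
jog_arm:
  commands:
    - [1, [-0.2, -0.42, 0], [0, 0, 0]]
    - [1, [-0.2, -0.41, 0], [0, 0, 0]]
    - [1, [0, 0, 0.45], [0, 0, 0]]
    - [1, [0, 0, 0.3], [0, 0, 0]]
    - [1, [0, 0, 0], [0, 0, 0]]
    - [1, [0, 0, 0], [0, 0, 0]]

```text
t: 2.75
ee_pos: [430.5, -196.9, 147.9]
orientation: [-0.473, -3.105, -0.001]
ft_force: [-0.1, 0.5, 0.6]
width: 87.7
grasp_force: 0.0
```

```bash
cat > m.py <<'E'
from h import *
import sys
o=get_obs(); im=get_image("wrist"); I=im["image"]; cv2.imwrite(f"pics/{sys.argv[1]}.png",I)
H,S,V=cv2.split(cv2.cvtColor(I,cv2.COLOR_BGR2HSV))
T=R.from_rotvec(o["orientation"]).as_matrix(); print(o["t"],o["ee_pos"],"yaw x",np.degrees(np.arctan2(T[1,0],T[0,0])))
P={}
for n,a,b in(("blue",105,130),("yellow",18,32),("green",45,85),("red",170,180)):
    m=((H>=a)&(H<=b)&(S>110)).astype(np.uint8)
    k,l,s,c=cv2.connectedComponentsWithStats(m)
    C=[(s[i,4],c[i],cast(im,c[i],18,o)[0]) for i in range(1,k) if s[i,4]>60]
    C=[q for q in C if 35<np.hypot(*(q[2][:2]-[430.2,-199.5]))<80]
    if C: q=max(C,key=lambda q:q[0]); P[n]=q[2]; print(n,q[0],q[1].round(1),q[2].round(1))
for n,p in P.items(): d=p[:2]-[430.2,-199.5]; print(n,np.hypot(*d),np.degrees(np.arctan2(d[1],d[0])))
if len(P)==4: # 120 deg arc: circle through four heaps
    X=np.array(list(P.values()))[:,:2]; s=np.linalg.lstsq(np.c_[2*X,np.ones(4)],(X**2).sum(1),rcond=None)[0]; print("centre",s[:2],"r",np.sqrt(s[2]+s[:2]@s[:2]))
E
python3 m.py w2
```

```text
2.75 [ 430.45770222 -196.9344407   147.91911047] yaw x 162.66780425337447
```

View pics/w2.png

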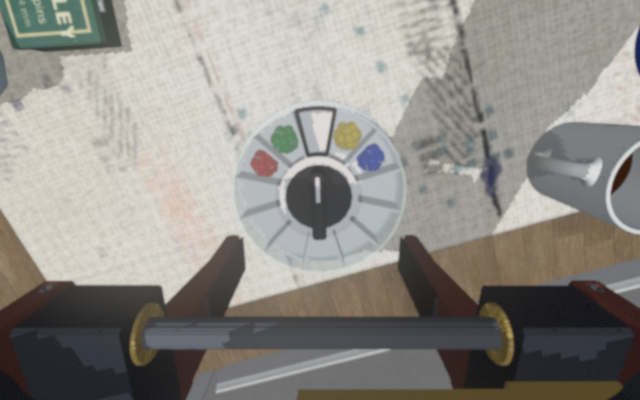

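The fingers straddle the dispenser, with the bar at (319,205), the opening at (316,130) and the blue pins at (371,158). The colour mask was too strict, so I'll loosen it.

```bash
sed -i 's/S>110/S>75/; s/("red",170,180)/("red",165,180)/' m.py; cat >> m.py <<'E'
for p in eval(sys.argv[2]) if len(sys.argv)>2 else []:
    w=cast(im,p[:2],p[2],o)[0]; d=w[:2]-(s[:2] if len(P)==4 else [430.2,-199.5]); print(p,w.round(1),np.hypot(*d),np.degrees(np.arctan2(d[1],d[0])))
E
python3 m.py w3 "[(371,158,18),(348,136,18),(285,139,18),(263,163,18),(316,130,38),(319,237,73),(318,188,73)]"
```

```text
2.8 [ 431.18821959 -197.42697978  148.76263424] yaw x 162.65831485719386
blue 451 [370.9 156.3] [ 412.4 -142.8   18. ]
yellow 488 [347.2 134.2] [ 386.2 -158.4   18. ]
blue 59.437832303736066 107.4489996615392
yellow 60.182068758741714 136.9376404260465
(371, 158, 18) [ 414.  -143.1   18. ] 58.69205890714912 106.0594155942807
(348, 136, 18) [ 388.  -158.1   18. ] 59.1070882091689 135.54948745716726
(285, 139, 18) [ 373.3 -214.2   18. ] 58.73027266058793 -165.5013461286194
(263, 163, 18) [ 388.2 -241.4   18. ] 59.27337560975235 -135.05769673736273
(316, 130, 38) [ 372.6 -183.7   38. ] 59.72022349026649 164.64132695409953
(319, 237, 73) [ 452.9 -206.    73. ] 23.653247284688995 -15.969451850957224
(318, 188, 73) [ 412.9 -194.2   73. ] 18.10968870397002 163.05707097037137
```

Request:
jog_arm:
  commands:
    - [1, [0, -0.02, 0.3], [0, 0, -0.03]]
    - [1, [0, 0, 0.3], [0, 0, 0]]
    - [1, [0, 0, 0.3], [0, 0, 0]]
    - [1, [0, 0, 0.1], [0, 0, 0]]
    - [1, [0, 0, 0], [0, 0, 0]]
    - [-1, [0, 0, 0], [0, 0, 0]]
    - [-1, [0, 0, 0], [0, 0, 0]]
    - [-1, [0, 0, 0], [0, 0, 0]]
    - [-1, [0, 0, 0], [0, 0, 0]]
    - [-1, [0, 0, 0], [0, 0, 0]]

```text
t: 3.85
ee_pos: [429.9, -200.3, 48.2]
orientation: [0.44, 3.11, -0.0]
ft_force: [0.5, 0.1, 0.2]
width: 51.5
grasp_force: 0.0
```

Request:
jog_arm:
  commands:
    - [-1, [0, 0, 0], [0, 0, 0]]
    - [-1, [0, 0, 0], [0, 0, 0]]
    - [-1, [0, 0, 0], [0, 0, 0]]

```text
t: 4.15
ee_pos: [429.7, -200.2, 47.6]
orientation: [-0.44, -3.111, 0.0]
ft_force: [-0.3, -0.1, 0.2]
width: 27.3
grasp_force: 0.0
```

Request:
jog_arm:
  commands:
    - [-1, [0, 0, 0], [0, 0, 0]]
    - [-1, [0, 0, 0], [0, 0, 0]]
    - [-1, [0, 0, 0], [0, 0, 0]]
    - [-1, [0, 0, 0], [0, 0, 0]]
    - [-1, [0, 0, 0], [0, 0, 0]]

```text
t: 4.65
ee_pos: [430.0, -199.4, 47.6]
orientation: [0.441, 3.11, 0.002]
ft_force: [1.6, 5.9, -0.1]
width: 11.6
grasp_force: 30.0
```

Gripped: width 11.6 mm, 30 N and only a small side force. Now I turn it clockwise by 58.5°.

Request:
jog_arm:
  commands:
    - [-1, [0, 0, 0], [0, 0, 0.1]]
    - [-1, [0, 0, 0], [0, 0, 0.15]]
    - [-1, [0, 0, 0], [0, 0, 0.15]]
    - [-1, [0, 0, 0], [0, 0, 0.15]]
    - [-1, [0, 0, 0], [0, 0, 0.15]]
    - [-1, [0, 0, 0], [0, 0, 0.15]]
    - [-1, [0, 0, 0], [0, 0, 0.15]]
    - [-1, [0, 0, 0], [0, 0, 0.15]]
    - [-1, [0, 0, 0], [0, 0, 0.15]]
    - [-1, [0, 0, 0], [0, 0, 0]]

```text
t: 5.65
ee_pos: [429.2, -200.1, 47.6]
orientation: [-1.905, -2.497, 0.001]
ft_force: [-2.7, -1.2, 1.7]
width: 11.4
grasp_force: 30.0
```

Request:
jog_arm:
  commands:
    - [-1, [0, 0, 0], [0, 0, 0]]
    - [-1, [0, 0, 0], [0, 0, 0]]

```text
t: 5.85
ee_pos: [429.2, -200.2, 47.6]
orientation: [-1.901, -2.5, 0.001]
ft_force: [-3.3, -1.4, 2.1]
width: 12.1
grasp_force: 30.0
```

```bash
python3 m.py w4 | head -1
```

```text
5.85 [ 429.19999868 -200.15444723   47.61560704] yaw x 105.52085735293572
```

View pics/w4.png

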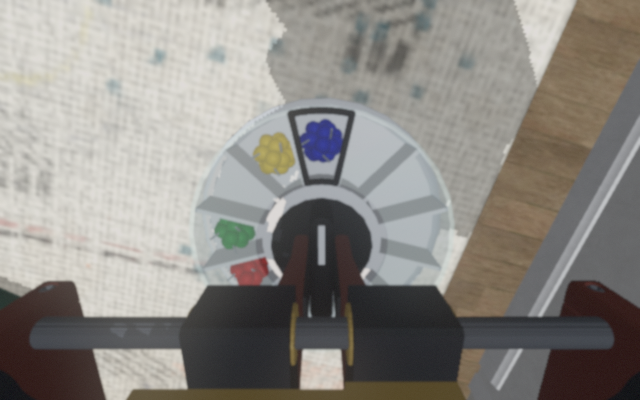

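The black frame (centred near column 321) stands squarely over the blue pins (322,141). Now I release and lift away.

Request:
jog_arm:
  commands:
    - [1, [0, 0, 0], [0, 0, 0]]
    - [1, [0, 0, 0], [0, 0, 0]]
    - [1, [0, 0, 0], [0, 0, 0]]
    - [1, [0, 0, 0], [0, 0, 0]]
    - [1, [0, 0, 0], [0, 0, 0]]
    - [1, [0, 0, 0], [0, 0, 0]]

```text
t: 6.5
ee_pos: [429.8, -200.2, 47.7]
orientation: [1.904, 2.499, 0.0]
ft_force: [0.5, -0.1, 0.1]
width: 56.7
grasp_force: 0.0
```

Request:
jog_arm:
  commands:
    - [1, [0, 0, -0.2], [0, 0, 0]]
    - [1, [0, 0, -0.4], [0, 0, 0]]
    - [1, [0, 0, -0.4], [0, 0, 0]]
    - [1, [0, 0, -0.3], [0, 0, 0]]
    - [1, [0, 0, 0], [0, 0, 0]]
    - [1, [0, 0, 0], [0, 0, 0]]

```text
t: 7.1
ee_pos: [429.9, -200.3, 178.1]
orientation: [1.903, 2.498, 0.001]
ft_force: [-0.4, -0.8, -0.8]
width: 88.0
grasp_force: 0.0
```

```bash
python3 m.py w5
```

```text
7.1 [ 429.88038378 -200.27877619  178.07061838] yaw x 105.386091937867
blue 452 [320.4 125.3] [ 412.9 -142.4   18. ]
yellow 389 [291.9 133.3] [ 387.2 -157.7   18. ]
blue 59.63391754653999 106.90840653854515
yellow 59.954730334216286 135.80628830727227
```

View pics/w5.png

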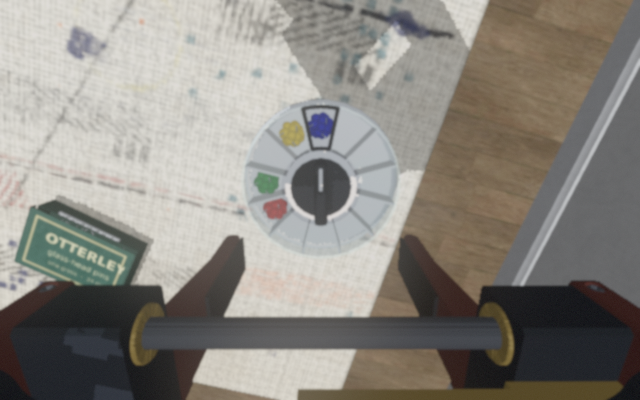

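The opening frame (centre about (320,127)) is over the blue heap (320,125), the bar is upright in line with it, and the gripper is clear.

```bash
python3 -c "from workcell import close_job; print(close_job())"
```

```text
the job is handed in; nothing more can be done
None
```

I turned the cover until the black-framed opening stood squarely over the blue pins, released it and lifted clear, then handed the job in at about 7 s; the last picture before that showed it lined up.

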